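# Touch off a live-edge slab with three sprung stops

## Robot

A 6-joint arm with a two-finger parallel gripper is mounted at the origin on the work surface. World frame = base frame: x ahead of the robot, y to its left, z up, the work surface at z = 0. Lengths are in mm, angles in rad, forces in N, time in s.
With the tool pointing down it reaches from about 300 to 775 mm from the base axis. Payload 14.6 kg.
Tool frame: the origin (TCP) lies midway between the tips of the shut fingers; the grasp point (between the pads) lies 19 mm behind it; x points along the fingers, z is the direction in which the jaws open and shut, and the axes are right-handed (so a half turn about x gives the same grasp; the last joint's range is limited). The gripper opens to 94 mm and grips with 3 to 60 N. Pads are 16 mm wide; open, the fingers measure 119 mm over their backs; the gripper's body (75 mm by 177 mm) begins 78 mm behind the grasp point.
Start: joints at [-1.378, 0.3, 1.521, -0, 1.321, -0.067], TCP at [141.281, -531.534, 205.446] pointing down, gripper open.
Joint ranges: [-3.03, 3.03], [-0.79, 2.21], [0.23, 2.52], [-1.04, 4.18], [0, 3.07], [-2.55, 2.55]. Speed limits (rad/s): [2.22, 2.22, 2.57, 3.14, 3.14, 3.14].

## Interface

Orientations are given as [roll, pitch, yaw] about the fixed x, y, z axes, in that order (R = Rz(yaw) Ry(pitch) Rx(roll)).
In Python, from cell import * gives the robot as it stands.
- The arm moves only by the tool play_rows, never from a script. Its argument "motion" is one flat list of numbers, 7 for each row, row after row: the turn, a rotation vector about the tool's x, y, z in rad, then the shift along the tool's x, y, z in m, then the closure, from -1 (fully open) to 1 (shut), so that 0 is half open. In form: [rx, ry, rz, x, y, z, fingers, rx, ry, rz, x, y, z, fingers, ...]. A call has 1 to 20 rows; each row shifts and turns the pose as measured when the row begins, along the tool's axes as they then stand; what a row does not reach is not made up. A row lasts 1/10 s, in which the tool goes at most 50 mm and 8.59 degrees, less where a joint would pass 70% of its speed; a pose out of reach is approached as far as the arm can. A call with a gripper value outside its range is refused whole. The fingers move at their own pace and stop on an object; "newtons" is the grip in N (left out, the last holds). Time passes only in rows, so rows that do not move let the fingers close. It gives the time, the measured TCP pose, the force and the opening at its end, in the units of the state.
- read_state(): the state, without advancing time (a new reading comes with each control period).
- camera(name): name is "scene" or "top" or "wrist"; returns (picture, depth): 480x640x3 uint8, blue, green, red; 480x640 float32, mm along the optical axis (not along the pixel's ray), 0 where there is no reading.
- camera_params(name): a dict with "fx", "fy", "cx", "cy" (pixels), "T" (4x4, takes a point from camera to world coordinates). Camera axes: x right, y down, z forward; pixel columns grow to the right and rows downward; lengths in mm; the calibration is good to about 2 mm. The wrist camera is an equidistant fisheye: a pixel r from the principal point sees the ray r / f radians off the axis. A picture is of the moment at which its call begins: read the wrist's pose just before it. camera_params takes no time and is no camera call; for the wrist camera it gives the pose at the moment of the call.
- sign_off(): hands the job in, once; it reports no verdict.
Trained networks look in the newest picture that a camera, given by its name, has taken for a name from the list of things; names that differ only in an ending like _2 or _b are one class to them, and where a whole thing is asked for, a point or a joint stands for the part that bears it (a point fixed in the world has none). Each returns a list of dicts, best first, with "conf" (0 to 1); they miss things now and then, are a little off and sometimes report something else, mostly with a low value. They report only what shows in the picture. A call takes as long as a camera call.
- masks_of(camera, name): "region" (480x640 bool, what is visible of it).
- place_of(camera, name): "at" ([x, y, z] in mm, in the coordinates of the camera as it stood for that picture, good to about 4 mm: a listed point, or the origin of a listed thing).
The state is a dict: "clock": time; "joints": joint angles; "qd": joint speeds; "effort": joint torques, N m; "eef_pos": TCP position; "eef_rot": TCP orientation; "wrist_force": force on the tool from outside, world axes, zero at the start; "moment": the same for the moment, N m; "finger_gap": finger opening in mm.
Only numpy, scipy, OpenCV 4.12 (cv2) and the standard library are available. Lean on these libraries where they do the work, as an engineer would, in place of code of your own. Each camera call takes 0.05 s, during which the arm holds its last target.

## Task

Locate the clamped live-edge slab before it is worked on: take the stops by their posts and slide each one up to the slab until its sprung nose touches the edge and is pressed in about half-way, gently and without bottoming it. Do the two stops on the long near edge first, then the one at the end; leave all three bearing on the slab when you let go, and do not disturb the pots, cup and tape standing around.

Things in the scene. Friction and masses are not known exactly. Their poses are not given: they have to be found in the camera images.
- jig: plywood board 18 mm thick, fixed; origin on the table under the slab's nominal middle; x from the two near stops to the slab, y from slab to end stop. Reaches x -200 to 110, y -145 to 255 mm. Guide strips 10 mm high beside each stop; two dark hold-down clamps, 85 mm above the table, at x 88, y -60 and 60 mm, reach over the slab's far edge
- slab: dark wooden slab, about 110 (x) by 195 (y) by 32 mm thick, top 50 mm above the table; clamped, cannot move, but lies slightly off and turned on the jig. Origin: middle of its underside, axes as the jig's. Near (-x) edge and +y end are natural edges wandering in waves up to 8 mm either side of x = -55 and y = 100 mm: the meeting point is known only roughly
- stop_a: near stop at jig y = -55 mm: sliding aluminium block 44 long, 36 wide, 30 mm high, with an upright 20 x 20 mm pale wooden grip post, 49 to 95 mm above the table. Origin in the post, 75 mm above the table. Slides only along its own x (jig +x, towards the slab), 90 mm in all, starting 0 to 20 mm from the outer end; about 9 N of friction, which also holds it where it is left
- stop_b: near stop at jig y = 55 mm: sliding aluminium block 44 long, 36 wide, 30 mm high, with an upright 20 x 20 mm pale wooden grip post, 49 to 95 mm above the table. Origin in the post, 75 mm above the table. Slides only along its own x (jig +x, towards the slab), 90 mm in all, starting 0 to 20 mm from the outer end; about 9 N of friction, which also holds it where it is left
- stop_c: end stop at jig x = 0, beyond the slab's +y end: sliding aluminium block 44 long, 36 wide, 30 mm high, with an upright 20 x 20 mm pale wooden grip post, 49 to 95 mm above the table. Origin in the post, 75 mm above the table. Slides only along its own x (jig -y, towards the slab), 90 mm in all, starting 0 to 20 mm from the outer end; about 9 N of friction, which also holds it where it is left
- jar1: bystander: small lidded pigment pot, 46 mm across, 42 mm high, origin under its middle
- jar2: bystander: second pigment pot, the same
- cup: bystander: white cup, 84 mm across, 110 mm high, origin under its middle
- tape: bystander: roll of tape lying flat, 90 mm across, 30 mm high, origin under its middle
- stop_a_tip (a point): tip of stop_a's steel nose when fully out (14 mm round end), 45 mm ahead of the stop's origin along x, 34 mm above the table; moves with the block. The nose is sprung: it starts to give at 2 N, then takes 1 N more per mm, and bottoms in the block after 6 mm (8 N), beyond which it is rigid and dents the wood. All three are alike
- stop_b_tip (a point): tip of stop_b's steel nose when fully out (14 mm round end), 45 mm ahead of the stop's origin along x, 34 mm above the table; moves with the block; sprung like stop_a's
- stop_c_tip (a point): tip of stop_c's steel nose when fully out (14 mm round end), 45 mm ahead of the stop's origin along x, 34 mm above the table; moves with the block; sprung like stop_a's

How it is judged (in metres and radians):
On the way, in this order (a step that is already met when the one before it is completed fails the run):
1. both near stops bear on the long edge with their noses partly pressed in, the end stop not yet (contact force between stop_a and slab between 2.8 and 7.4 N and contact force between stop_b and slab between 2.8 and 7.4 N and contact force between stop_c and slab below 0.5 N), for 0.3 s.
2. the end stop bears on the slab's end with its nose partly pressed in (contact force between stop_c and slab between 2.8 and 7.4 N), for 0.3 s.
At the end, for the whole second after the job is handed in: all three stops, let go, still bear on the slab with 2.8 to 7.4 N each (nose pressed in by about 1 to 5 mm of its 6 mm) (all of step 2 and contact force between stop_a and slab between 2.8 and 7.4 N and contact force between stop_b and slab between 2.8 and 7.4 N); the robot touches nothing.
It fails at once if a stop is pressed on the slab with more than 13 N (nose bottomed) (contact force between any of stop_a, stop_b, stop_c and slab above 13 N).
It fails at once if a pot, the cup or the tape is moved by more than 20 mm or tipped (distance of any of jar1, jar2, cup, tape from where it was at the start of the episode above 0.02 m or angle between any of jar1, jar2, cup, tape's own z axis and vertical above 0.3 rad).
It also fails if it takes over 72 s, if anything falls off the work surface, if the arm or the gripper's body presses on something with over 40 N, if the wrist force passes 120 N, or if a joint passes its speed limit or range.

## Working session

There is one attempt and no reset: what is moved stays moved. The work goes in short steps, Python scripts to look and compute and a tool call to move; the robot and the scene stay as the last step left them, time stands still between calls to the robot, and variables do not carry over. Pictures are saved under pics/ and viewed, and the job is handed in when it is done.

Besides the shell and the picture viewer there is one more tool, called after "Call:" in YAML: its name, and indented under it one key for each argument. play_rows: Moves the arm, as the interface text tells. Its arguments: {"type":"object","properties":{"motion":{"type":"array","items":{"type":"number"}},"newtons":{"type":"number"}},"required":["motion"]}

```bash
mkdir -p pics; ls
python3 - <<'E'
from cell import *
import cv2,numpy as np
s=read_state()
for k,v in s.items(): print(k,v)
for n in ["scene","top","wrist"]:
    im,d=camera(n); cv2.imwrite(f"pics/{n}0.png",im)
    p=camera_params(n); print(n,p["fx"],p["cx"],p["cy"]); print(np.round(p["T"],3))
    T=np.array(p["T"])
    for t in ["jig","slab","stop_a","stop_a_tip","jar1","cup","tape"]:
        print(n,t,[(round(float(r["conf"]),2),np.round(T[:3,:3]@np.array(r["at"])+T[:3,3],0).tolist()) for r in place_of(n,t)])
print(read_state()["clock"])
E
```

```text
pics
clock 0.0
joints [-1.37758951e+00  3.00476399e-01  1.52154348e+00 -2.38865244e-05
  1.32069521e+00 -6.65910389e-02]
qd [ 0.00056317  0.00080026  0.00032606 -0.00031881 -0.00154284  0.00044598]
effort [ 1.79240364e-03 -5.31804729e+01 -3.52733696e+01  7.08770379e-02
  2.44704355e-02 -8.73143358e-05]
eef_pos [ 141.23527247 -531.3016388   204.89932633]
eef_rot [3.09561157 1.56967365 1.78461903]
wrist_force [ 0.19653103  0.94076666 -0.37111908]
moment [-0.03164496  0.00419591 -0.00019439]
finger_gap 94.03822390216622
scene 509.3640359460738 319.62055767674525 240.4618806126311
[[-5.100000e-02  8.480000e-01 -5.280000e-01  1.100505e+03]
 [ 9.990000e-01  5.000000e-02 -1.700000e-02  7.332500e+01]
 [ 1.200000e-02 -5.280000e-01 -8.490000e-01  8.764950e+02]
 [ 0.000000e+00  0.000000e+00  0.000000e+00  1.000000e+00]]
scene jig []
scene slab []
scene stop_a [(0.92, [460.0, -192.0, 71.0]), (0.64, [604.0, 53.0, 77.0]), (0.58, [462.0, -83.0, 76.0])]
scene stop_a_tip [(0.88, [508.0, -195.0, 33.0])]
scene jar1 [(0.84, [767.0, -85.0, 1.0]), (0.61, [768.0, -191.0, 2.0])]
scene cup [(0.6, [649.0, -36
[... 480 characters left out ...]
[465.0, -188.0, 74.0]), (0.67, [460.0, -80.0, 74.0]), (0.16, [608.0, 13.0, 35.0])]
top stop_a_tip [(0.92, [508.0, -190.0, 36.0])]
top jar1 [(0.88, [767.0, -187.0, -2.0]), (0.81, [770.0, -83.0, -5.0]), (0.7, [462.0, -78.0, 77.0])]
top cup [(0.55, [648.0, -353.0, -2.0])]
top tape [(0.85, [515.0, 224.0, -0.0])]
wrist 371.64829954431775 322.5668090809889 241.77083371747258
[[ 2.57000e-01 -9.40000e-01 -2.26000e-01  2.05039e+02]
 [-9.66000e-01 -2.50000e-01 -6.00000e-02 -5.14106e+02]
 [-0.00000e+00  2.33000e-01 -9.72000e-01  3.84648e+02]
 [ 0.00000e+00  0.00000e+00  0.00000e+00  1.00000e+00]]
wrist jig []
wrist slab []
wrist stop_a []
wrist stop_a_tip []
wrist jar1 []
wrist cup []
wrist tape []
1.2
```

View pics/scene0.png

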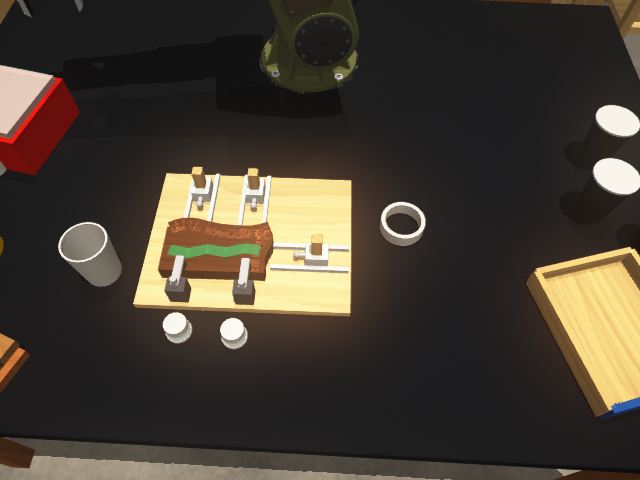

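View pics/top0.png

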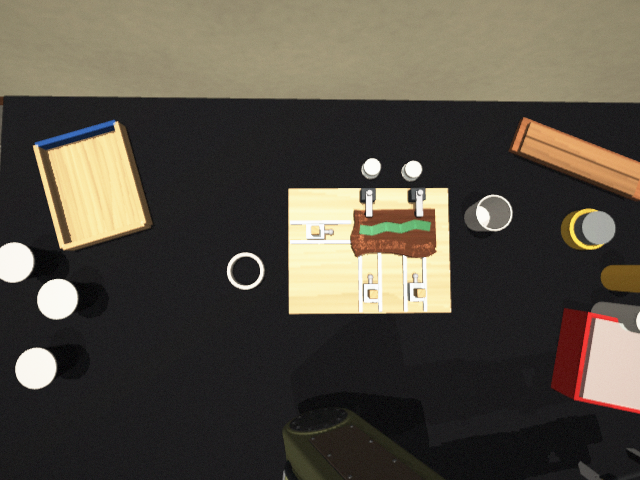

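The pictures agree with the detections. In the top view the three stops are at about (372,293), (418,292) and (315,231), the slab at (395,232), the clamps at (369,203) and (419,203), and the pots, cup and tape stand clear. Next I'll measure the jig yaw and the post centres.

```bash
cat > h.py <<'E'
from cell import *
import cv2,numpy as np
from scipy.spatial.transform import Rotation as Ro
def rot(s): return Ro.from_euler('xyz',s["eef_rot"]).as_matrix()
def cloud(n):
    im,d=camera(n);p=camera_params(n);T=np.array(p["T"])
    v,u=np.mgrid[:480,:640]
    P=np.stack([(u-p["cx"])/p["fx"]*d,(v-p["cy"])/p["fy"]*d,d],-1)
    W=P@T[:3,:3].T+T[:3,3]; W[d==0]=np.nan
    return im,d,W
E
python3 - <<'E'
from h import *
print(np.round(rot(read_state()),3))
for n in ["top","scene"]:
    im,d,W=cloud(n)
    b=np.median(W[...,2][(abs(W[...,0]-430)<15)&(abs(W[...,1]+135)<15)]); print(n,"board z",b)
    m=(abs(W[...,2]-b)<8)&(W[...,0]>380)&(W[...,0]<750)&(W[...,1]>-310)&(W[...,1]<150)
    pts=W[m][:,:2].astype(np.float32)
    r=cv2.minAreaRect(pts); print("rect",r)
    # edge fits
    def fit(ax,lo,hi,side):
        o=1-ax; xs=[];ys=[]
        for c in np.arange(lo,hi,6):
            q=pts[abs(pts[:,o]-c)<3]
            if len(q)>3: xs.append(c); ys.append(q[:,ax].min() if side<0 else q[:,ax].max())
        k=np.polyfit(xs,ys,1); rr=np.array(ys)-np.polyval(k,xs); g=abs(rr)<3
        k=np.polyfit(np.array(xs)[g],np.array(ys)[g],1); return k
    for ax,lo,hi,s,nm in [(0,-260,100,-1,"xmin"),(0,-260,100,1,"xmax"),(1,430,700,-1,"ymin"),(1,430,700,1,"ymax")]:
        k=fit(ax,lo,hi,s); print(nm,k, np.polyval(k,(lo+hi)/2))
    for nm,c in [("a",(461,-190)),("b",(461,-81)),("c",(608,53))]:
        m=(abs(W[...,0]-c[0])<25)&(abs(W[...,1]-c[1])<25)&(W[...,2]>84)&(W[...,2]<105)
        q=W[m]; print(nm,len(q),np.round(q.mean(0),1),np.round(q.min(0),1),np.round(q.max(0),1))
E
```

```text
[[ 0.     0.966  0.257]
 [-0.     0.257 -0.966]
 [-1.     0.     0.   ]]
top board z 17.580883575409416
rect ((581.3018798828125, -78.23855590820312), (336.6792297363281, 400.6159362792969), 0.7184247374534607)
xmin [-1.17844884e-02  4.13406018e+02] 414.34877739408427
xmax [  3.82866036 359.89407349] 53.601244987325515
ymin [ 1.60338431e-02 -2.85940903e+02] -276.8817819614602
ymax [1.10499664e-02 1.15260135e+02] 121.50336559062781
a 87 [ 468.2 -188.3   93.1] [ 458.7 -199.4   85. ] [ 477.5 -179.1   98.8]
b 76 [465.  -78.9  93.7] [456.4 -88.4  85. ] [474.3 -69.5  98.7]
c 72 [611.6  56.1  94.4] [601.9  48.   89.7] [621.2  64.3  99.9]
scene board z 18.153743897652646
rect ((578.6830444335938, -81.92962646484375), (339.7937316894531, 400.2305603027344), 0.6895368695259094)
xmin [-5.11215320e-02  4.14014851e+02] 418.10457347807966
xmax [-1.30388799e-02  7.20700666e+02] 721.743776651981
ymin [ 1.11228893e-02 -2.87275104e+02] -280.9906717239265
ymax [1.76468361e-02 1.06934239e+02] 116.9047015421737
a 114 [ 468.4 -191.7   93.1] [ 455.8 -202.8   84.2] [ 477.  -182.2   98.2]
b 115 [464.7 -82.3  92.8] [451.9 -92.8  84.3] [474.5 -72.8  97.3]
c 134 [611.8  52.1  93.3] [599.2  42.1  84.1] [620.7  62.   98.1]<stdin>:16: RankWarning: Polyfit may be poorly conditioned
```

Call:
play_rows:
  motion: [0.124,0,0,0,0,0,-1,0.124,0,0,0,0,0,-1,0,0,0,0.005,0.033,-0.034,-1,0,0,0,0.005,0.033,-0.034,-1,0,0,0,0.005,0.033,-0.034,-1,0,0,0,0.005,0.033,-0.034,-1,0,0,0,0.005,0.033,-0.034,-1,0,0,0,0.005,0.033,-0.034,-1,0,0,0,0.005,0.033,-0.034,-1,0,0,0,0.005,0.033,-0.034,-1,0,0,0,0.005,0.033,-0.034,-1,0,0,0,0,0,0,-1]
  newtons: 25

```text
clock: 2.5
eef_pos: [447.7, -213.8, 159.1]
eef_rot: [0.703, 1.567, -0.871]
wrist_force: [0.0, -0.5, 0.2]
finger_gap: 94.0
```

```bash
cat > st.py <<'E'
from h import *
import sys
s=read_state(); R=rot(s)
print("t",round(s["clock"],2),"pos",np.round(s["eef_pos"],1),"yaw of tool y",round(float(np.arctan2(R[1,1],R[0,1])),4),"tool x",np.round(R[:,0],3),"F",np.round(s["wrist_force"],2),"gap",round(s["finger_gap"],1))
if len(sys.argv)>1:
    g=np.array([float(a) for a in sys.argv[1:4]]); print("tool shift needed mm",np.round(R.T@(g-s["eef_pos"]),1))
E
python3 st.py 467 -190 58
```

```text
t 2.5 pos [ 447.7 -213.8  159.1] yaw of tool y -0.003 tool x [ 0.002 -0.003 -1.   ] F [ 0.01 -0.54  0.19] gap 94.0
tool shift needed mm [101.   19.  -24.1]
```

Call:
play_rows:
  motion: [-0.015,0,0,0,0.019,-0.024,-1,0,0,0,0.035,0,0,-1,0,0,0,0,0,0,-1]

```text
clock: 2.8
eef_pos: [468.1, -188.6, 123.7]
eef_rot: [0.72, 1.566, -0.836]
wrist_force: [-0.1, 0.0, 0.5]
finger_gap: 93.9
```

```bash
python3 st.py 467 -190 58
python3 - <<'E'
from h import *
im,d=camera("wrist"); cv2.imwrite("pics/w1.png",im)
E
```

```text
t 2.8 pos [ 468.1 -188.6  123.7] yaw of tool y 0.0152 tool x [ 0.003 -0.003 -1.   ] F [-0.09  0.03  0.51] gap 93.9
tool shift needed mm [65.7 -1.3  1.2]
```

View pics/w1.png

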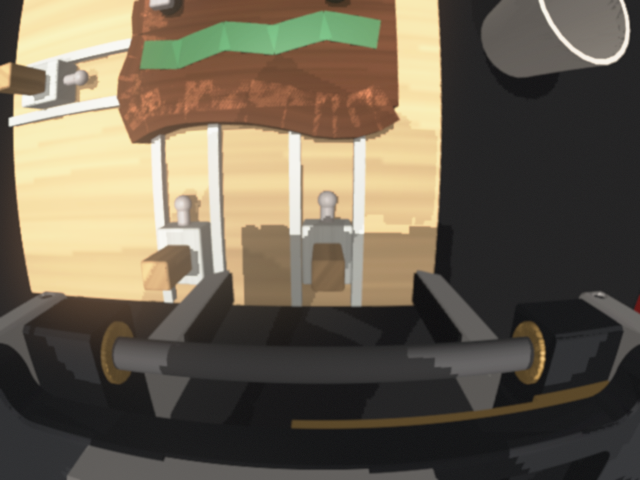

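The wrist view has stop_a's post at (327,265), midway between the fingers (tips at about 225 and 420). Now I'll descend and grip.

Call:
play_rows:
  motion: [0,0,0,0.033,-0.001,0.001,-1,0,0,0,0.033,0,0,-1,0,0,0,0,0,0,1,0,0,0,0,0,0,1,0,0,0,0,0,0,1,0,0,0,0,0,0,1,0,0,0,0,0,0,1,0,0,0,0,0,0,1]
  newtons: 25

```text
clock: 3.65
eef_pos: [473.0, -196.5, 72.5]
eef_rot: [1.03, 1.546, -0.531]
wrist_force: [-1.0, 0.0, 0.8]
finger_gap: 49.7
```

```bash
python3 st.py
```

```text
t 3.65 pos [ 473.  -196.5   72.5] yaw of tool y 0.0105 tool x [ 0.021 -0.013 -1.   ] F [-1.01  0.03  0.81] gap 49.7
```

Call:
play_rows:
  motion: [0,0,0,0,0,0,1]

```text
clock: 3.75
eef_pos: [473.1, -196.5, 72.9]
eef_rot: [1.029, 1.545, -0.531]
wrist_force: [-0.6, -0.1, 0.1]
finger_gap: 41.1
```

```bash
python3 st.py 467 -190 58;python3 - <<'E'
from h import *
s=read_state(); print(s["qd"],s["joints"],s["effort"])
im,d=camera("wrist"); cv2.imwrite("pics/w2.png",im)
E
python3 st.py
```

```text
t 3.75 pos [ 473.1 -196.5   72.9] yaw of tool y 0.0106 tool x [ 0.022 -0.013 -1.   ] F [-0.6  -0.05  0.08] gap 41.1
tool shift needed mm [14.7 -6.4 -6.8]
[ 0.0003745  -0.00508569 -0.00289406  0.00079078  0.00378825  0.00013819] [-0.4643089   0.35845545  1.77972723 -0.00204329  0.97812082  1.09717159] [-4.03575017e-02 -5.11414111e+01 -2.98709643e+01  3.58782476e-02
 -1.20855183e-01  1.03524471e-03]
t 3.8 pos [ 473.2 -196.5   72.8] yaw of tool y 0.0106 tool x [ 0.022 -0.013 -1.   ] F [ 0.35 -0.06  0.1 ] gap 37.3
```

View pics/w2.png

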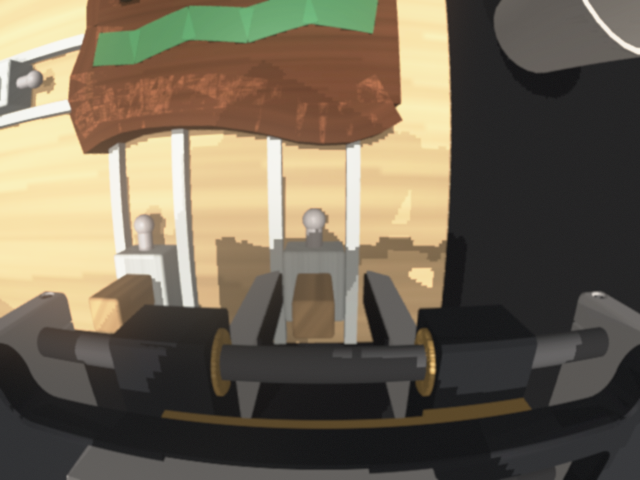

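The arm lagged and is still 15 mm high. The post at (313,300) is between the fingers, which are still closing. I'll correct the height and tilt with the jaws partly open, then grip.

Call:
play_rows:
  motion: [0,0.013,-0.022,0,-0.003,-0.003,0,0,0,0,0.005,-0.003,-0.003,0,0,0,0,0.005,0,0,0,0,0,0,0,0,0,0]

```text
clock: 4.2
eef_pos: [466.3, -189.8, 61.6]
eef_rot: [-2.046, 1.567, 2.677]
wrist_force: [-0.2, -1.6, -0.1]
finger_gap: 47.1
```

```bash
python3 st.py 467 -190 58
```

```text
t 4.2 pos [ 466.3 -189.8   61.6] yaw of tool y 0.0107 tool x [-0.003  0.002 -1.   ] F [-0.22 -1.62 -0.06] gap 47.1
tool shift needed mm [3.6 0.7 0.2]
```

Call:
play_rows:
  motion: [0,0,0,0.003,0,0,1,0,0,0,0,0,0,1,0,0,0,0,0,0,1,0,0,0,0,0,0,1,0,0,0,0,0,0,1,0,0,0,0,0,0,1]
  newtons: 25

```text
clock: 4.8
eef_pos: [466.2, -191.9, 57.9]
eef_rot: [-1.053, 1.567, -2.614]
wrist_force: [0.3, 0.6, -1.5]
finger_gap: 20.0
```

```bash
python3 st.py
```

```text
t 4.8 pos [ 466.2 -191.9   57.9] yaw of tool y 0.0105 tool x [-0.003 -0.002 -1.   ] F [ 0.26  0.62 -1.47] gap 20.0
```

Run:
```python
from h import *
im,d,W=cloud("scene"); cv2.imwrite("pics/s1.png",im)
for y in (-192,-82):
    m=(abs(W[...,1]-y)<9)&(W[...,2]>28)&(W[...,2]<58)&(W[...,0]>525)&(W[...,0]<600)
    q=W[m]; o=np.argsort(q[:,0])[:14]; print(y,np.round(q[o],0).tolist())
m=(abs(W[...,0]-612)<9)&(W[...,2]>28)&(W[...,2]<58)&(W[...,1]>-80)&(W[...,1]<5)
q=W[m]; o=np.argsort(-q[:,1])[:14]; print(np.round(q[o],0).tolist())
```

```text
-192 [[548.0, -194.0, 49.0], [549.0, -185.0, 50.0], [549.0, -183.0, 50.0], [549.0, -195.0, 49.0], [549.0, -191.0, 50.0], [549.0, -187.0, 50.0], [549.0, -189.0, 50.0], [549.0, -197.0, 50.0], [550.0, -201.0, 50.0], [550.0, -199.0, 50.0], [550.0, -196.0, 47.0], [550.0, -183.0, 49.0], [550.0, -187.0, 48.0], [551.0, -199.0, 49.0]]
-82 [[557.0, -76.0, 48.0], [558.0, -74.0, 49.0], [559.0, -78.0, 50.0], [559.0, -88.0, 50.0], [559.0, -86.0, 50.0], [559.0, -82.0, 51.0], [559.0, -80.0, 51.0], [560.0, -74.0, 49.0], [561.0, -83.0, 52.0], [561.0, -88.0, 49.0], [561.0, -82.0, 49.0], [561.0, -89.0, 49.0], [561.0, -78.0, 50.0], [561.0, -78.0, 47.0]]
[[603.0, -36.0, 30.0], [604.0, -36.0, 51.0], [605.0, -36.0, 48.0], [605.0, -37.0, 44.0], [607.0, -37.0, 40.0], [605.0, -37.0, 41.0], [607.0, -37.0, 32.0], [606.0, -37.0, 34.0], [606.0, -38.0, 52.0], [608.0, -38.0, 48.0], [606.0, -38.0, 50.0], [608.0, -38.0, 46.0], [609.0, -38.0, 44.0], [609.0, -38.0, 39.0]]
```

Call:
play_rows:
  motion: [0,0,0,0,0.004,0,1,0,0,0,0,0.004,0,1,0,0,0,0,0.004,0,1,0,0,0,0,0.004,0,1]

```text
clock: 5.25
eef_pos: [479.1, -191.7, 57.8]
eef_rot: [-1.505, 1.559, -3.065]
wrist_force: [-9.6, -0.8, 4.9]
finger_gap: 19.8
```

```bash
python3 st.py
```

```text
t 5.25 pos [ 479.1 -191.7   57.8] yaw of tool y 0.0109 tool x [-0.012 -0.001 -1.   ] F [-9.64 -0.85  4.87] gap 19.8
```

Call:
play_rows:
  motion: [0,0,0.006,0,0.004,0,1,0,0,0.006,0,0.004,0,1,0,0,0,0,0.004,0,1,0,0,0,0,0.003,0,1,0,0,0,0,0,0,1]

```text
clock: 5.75
eef_pos: [490.9, -191.5, 57.9]
eef_rot: [-1.561, 1.561, -3.12]
wrist_force: [4.2, -0.5, -2.7]
finger_gap: 19.8
```

```bash
python3 st.py
python3 - <<'E'
from h import *
im,d=camera("wrist"); cv2.imwrite("pics/w3.png",im)
E
```

```text
t 5.75 pos [ 490.9 -191.5   57.9] yaw of tool y 0.012 tool x [-0.01 -0.   -1.  ] F [ 4.24 -0.47 -2.67] gap 19.8
```

View pics/w3.png

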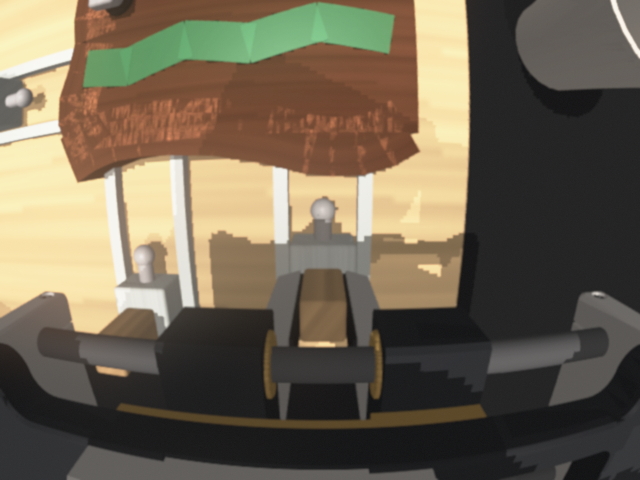

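The nose tip at (323,203) is still short of the slab edge at (323,175), with about 12 mm to go. I'll go slower from here.

Call:
play_rows:
  motion: [0,0,0.01,0,0.003,0,1,0,0,0,0,0.003,0,1,0,0,0,0,0.002,0,1]

```text
clock: 6.1
eef_pos: [496.5, -191.4, 57.8]
eef_rot: [-1.649, 1.565, 3.076]
wrist_force: [-9.0, -0.5, 5.3]
finger_gap: 19.8
```

Call:
play_rows:
  motion: [0,0,0,0,0.0015,0,1,0,0,0,0,0.0015,0,1]

```text
clock: 6.3
eef_pos: [498.0, -191.4, 57.8]
eef_rot: [-1.659, 1.561, 3.066]
wrist_force: [-9.3, 0.3, 4.4]
finger_gap: 19.8
```

Call:
play_rows:
  motion: [0,0,0.005,0,0.0015,0,1,0,0,0,0,0.0015,0,1,0,0,0,0,0.0015,0,1]

```text
clock: 6.6
eef_pos: [500.1, -191.4, 57.8]
eef_rot: [-1.703, 1.561, 3.023]
wrist_force: [-9.9, -0.4, 5.4]
finger_gap: 19.8
```

Call:
play_rows:
  motion: [0,0,0.005,0,0.0015,0,1,0,0,0,0,0.0015,0,1]

```text
clock: 6.8
eef_pos: [501.4, -191.4, 57.8]
eef_rot: [-1.746, 1.562, 2.98]
wrist_force: [-9.1, 0.2, 4.6]
finger_gap: 19.8
```

Call:
play_rows:
  motion: [0,0,0,0,0.0015,0,1,0,0,0,0,0.0015,0,1]

```text
clock: 7.0
eef_pos: [502.8, -191.3, 57.8]
eef_rot: [-1.716, 1.558, 3.01]
wrist_force: [-7.8, 0.3, 4.9]
finger_gap: 20.3
```

Call:
play_rows:
  motion: [0,0,0,0,0.0015,0,1,0,0,0,0,0.0015,0,1]

```text
clock: 7.2
eef_pos: [504.3, -191.3, 57.7]
eef_rot: [-1.698, 1.554, 3.028]
wrist_force: [-8.4, 0.9, 5.6]
finger_gap: 19.9
```

Call:
play_rows:
  motion: [0,0,0.005,0,0.0015,0,1,0,0,0,0,0.0015,0,1]

```text
clock: 7.4
eef_pos: [505.3, -191.3, 57.7]
eef_rot: [-1.721, 1.554, 3.006]
wrist_force: [-12.0, 0.1, 7.2]
finger_gap: 19.5
```

```bash
python3 st.py
python3 - <<'E'
from h import *
im,d=camera("wrist"); cv2.imwrite("pics/w4.png",cv2.resize(im[100:300,200:440],None,fx=3,fy=3))
E
```

```text
t 7.4 pos [ 505.3 -191.3   57.7] yaw of tool y 0.0142 tool x [-0.016  0.002 -1.   ] F [-11.95   0.15   7.23] gap 19.5
```

View pics/w4.png

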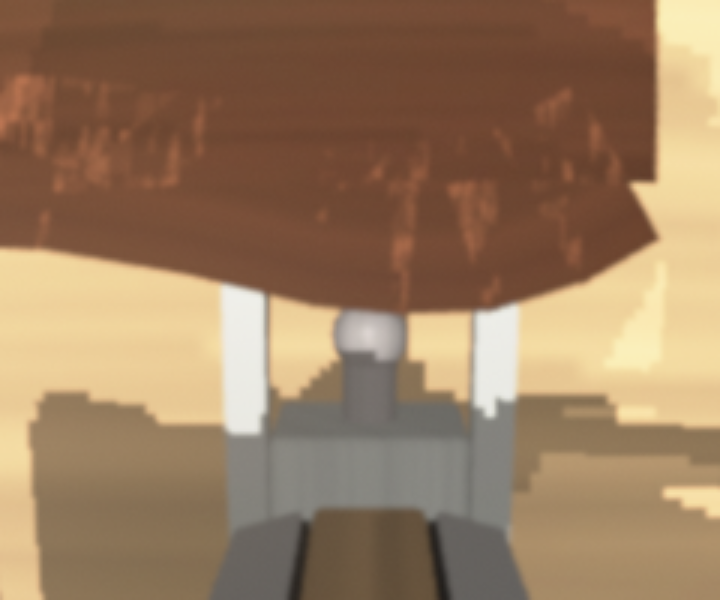

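Contact shows in two ways. The nose ball touches the slab edge at (370,312) in the crop, and the push rose from about 9 to 12 N. I need about 2.5–3 mm more.

Call:
play_rows:
  motion: [0,0,0.005,0,0.0015,0,1]

```text
clock: 7.55
eef_pos: [505.8, -191.3, 57.7]
eef_rot: [-1.757, 1.556, 2.97]
wrist_force: [-11.0, 0.7, 6.6]
finger_gap: 19.8
```

Call:
play_rows:
  motion: [0,0,0,0,0.0015,0,1]

```text
clock: 7.65
eef_pos: [506.1, -191.3, 57.8]
eef_rot: [-1.739, 1.554, 2.988]
wrist_force: [-12.7, 0.3, 6.5]
finger_gap: 19.4
```

Call:
play_rows:
  motion: [0,0,0,0,0.0015,0,1]

```text
clock: 7.75
eef_pos: [506.4, -191.3, 57.7]
eef_rot: [-1.725, 1.551, 3.002]
wrist_force: [-12.6, -0.3, 7.1]
finger_gap: 20.0
```

Call:
play_rows:
  motion: [0,0,0.005,0,0.002,0,1,0,0,0,0,0.002,0,1]

```text
clock: 7.95
eef_pos: [507.8, -191.3, 57.7]
eef_rot: [-1.74, 1.55, 2.988]
wrist_force: [-14.1, -0.1, 7.5]
finger_gap: 20.1
```

Call:
play_rows:
  motion: [0,0,0,0,0.002,0,1]

```text
clock: 8.05
eef_pos: [508.4, -191.2, 57.7]
eef_rot: [-1.727, 1.546, 3.001]
wrist_force: [-14.1, 0.3, 6.7]
finger_gap: 19.9
```

```bash
python3 st.py
```

```text
t 8.05 pos [ 508.4 -191.2   57.7] yaw of tool y 0.0154 tool x [-0.024  0.003 -1.   ] F [-14.14   0.31   6.74] gap 19.9
```

Call:
play_rows:
  motion: [0,0,0,0,0.001,0,-0.2,0,0,0,0,0,0,-0.2,0,0,0,0,0,0,-0.2,0,0,0,0,0,0,-0.2]

```text
clock: 8.45
eef_pos: [509.9, -191.2, 57.9]
eef_rot: [-1.718, 1.547, 3.01]
wrist_force: [-0.1, -0.2, 0.6]
finger_gap: 48.6
```

```bash
python3 st.py 466 -82 120
python3 - <<'E'
from h import *
im,d=camera("wrist"); cv2.imwrite("pics/w5.png",cv2.resize(im[100:350,200:440],None,fx=2.4,fy=2.4))
E
```

```text
t 8.45 pos [ 509.9 -191.2   57.9] yaw of tool y 0.0157 tool x [-0.023  0.003 -1.   ] F [-0.14 -0.19  0.6 ] gap 48.6
tool shift needed mm [ -60.7  -43.6 -110.1]
```

View pics/w5.png

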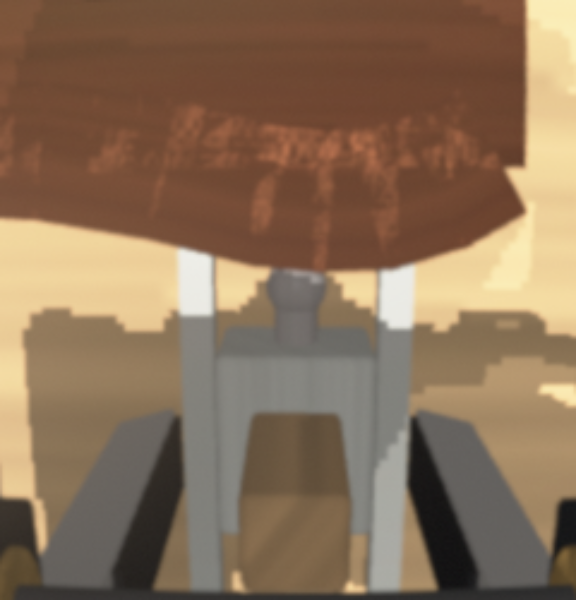

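The nose stem is clearly shorter than at first contact (about 9 px against 18 px), so it is pressed in and holding after release. Lifting now and going to stop_b.

Call:
play_rows:
  motion: [0,0,0.023,-0.03,0,0,-0.2,0,0,0,-0.03,0,0,-0.2,0,0,0,-0.015,0,0,-0.2,0,0,0,0,0,0,-0.6]

```text
clock: 8.9
eef_pos: [510.4, -191.2, 134.7]
eef_rot: [-3.077, 1.567, 1.651]
wrist_force: [-0.7, 0.4, -0.1]
finger_gap: 61.2
```

```bash
python3 st.py 465 -82 120
```

```text
t 8.9 pos [ 510.4 -191.2  134.7] yaw of tool y 0.0157 tool x [-0.     0.004 -1.   ] F [-0.67  0.4  -0.13] gap 61.2
tool shift needed mm [  15.2  -43.6 -109.9]
```

Call:
play_rows:
  motion: [0,0.004,0,0,-0.011,-0.027,-0.4,0,0,0,0,-0.011,-0.027,-0.4,0,0,0,0,-0.011,-0.027,-0.4,0,0,0,0,-0.009,-0.024,-0.4,0,0,0,0,0,0,-0.4,0,0,0,0,0,0,-0.4]

```text
clock: 9.5
eef_pos: [463.9, -83.5, 130.6]
eef_rot: [-2.766, 1.561, 1.961]
wrist_force: [0.4, 0.4, -0.5]
finger_gap: 66.0
```

```bash
python3 st.py 465 -82 58
```

```text
t 9.5 pos [463.9 -83.5 130.6] yaw of tool y 0.0149 tool x [-0.004  0.009 -1.   ] F [ 0.36  0.38 -0.53] gap 66.0
tool shift needed mm [72.6  1.4 -0.8]
```

Call:
play_rows:
  motion: [0,-0.009,0.004,0.025,0.001,-0.001,-0.4,0,0,0,0.025,0,0,-0.4,0,0,0,0.015,0,0,-0.4,0,0,0,0,0,0,-0.4,0,0,0,0,0,0,-0.4]

```text
clock: 10.0
eef_pos: [466.2, -85.6, 62.1]
eef_rot: [1.074, 1.57, -0.484]
wrist_force: [0.4, 0.7, -0.2]
finger_gap: 65.8
```

```bash
python3 st.py 465 -82 58
python3 - <<'E'
from h import *
im,d=camera("wrist"); cv2.imwrite("pics/w6.png",im)
E
```

```text
t 10.0 pos [466.2 -85.6  62.1] yaw of tool y 0.0124 tool x [ 0.001 -0.    -1.   ] F [ 0.4   0.69 -0.2 ] gap 65.8
tool shift needed mm [ 4.1 -1.2 -3.6]
```

View pics/w6.png

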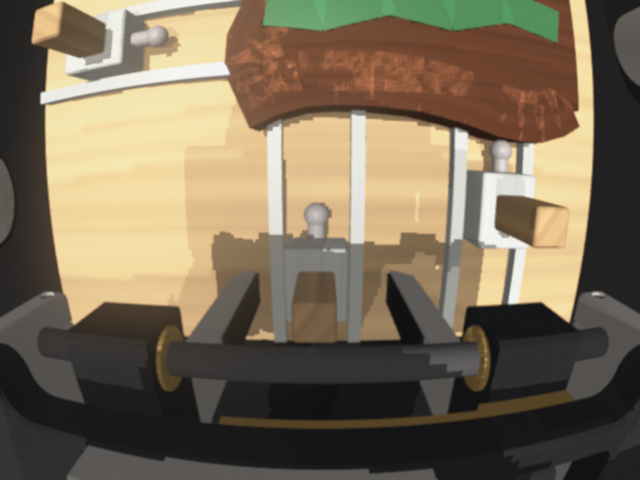

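Stop_b's post at (315,300) lies between the fingers, about 3 mm left of centre. I'll centre on it, close, and make the first push.

Call:
play_rows:
  motion: [0,0,0,0.003,-0.001,-0.004,-0.2,0,0,0,0,0,0,1,0,0,0,0,0,0,1,0,0,0,0,0,0,1,0,0,0,0,0,0,1,0,0,0,0,0,0,1,0,0,0,0,0,0,1,0,0,0,0,0,0,1]
  newtons: 25

```text
clock: 10.85
eef_pos: [466.4, -81.8, 61.4]
eef_rot: [1.294, 1.566, -0.264]
wrist_force: [0.2, -0.5, -0.3]
finger_gap: 19.9
```

```bash
python3 st.py
```

```text
t 10.85 pos [466.4 -81.8  61.4] yaw of tool y 0.0122 tool x [ 0.005 -0.001 -1.   ] F [ 0.2  -0.52 -0.33] gap 19.9
```

Call:
play_rows:
  motion: [0,0,0.005,0,0.004,0,1,0,0,0.005,0,0.004,0,1,0,0,0.003,0,0.004,0,1,0,0,0.003,0,0.004,0,1,0,0,0.003,0,0.004,0,1,0,0,0.003,0,0.004,0,1,0,0,0,0,0.004,0,1,0,0,0,0,0.004,0,1]

```text
clock: 11.65
eef_pos: [490.9, -81.5, 61.4]
eef_rot: [1.616, 1.566, 0.058]
wrist_force: [-9.1, 0.3, 6.5]
finger_gap: 19.9
```

```bash
python3 st.py
```

```text
t 11.65 pos [490.9 -81.5  61.4] yaw of tool y 0.0131 tool x [ 0.005  0.    -1.   ] F [-9.13  0.3   6.47] gap 19.9
```

Call:
play_rows:
  motion: [0,0,0,0,0.004,0,1,0,0,0,0,0.004,0,1,0,0,0.003,0,0.003,0,1,0,0,0.003,0,0.003,0,1,0,0,0.003,0,0.003,0,1]

```text
clock: 12.15
eef_pos: [504.3, -81.3, 61.4]
eef_rot: [1.936, 1.568, 0.379]
wrist_force: [-9.9, 0.6, 7.4]
finger_gap: 20.4
```

```bash
python3 st.py
python3 - <<'E'
from h import *
im,d=camera("wrist"); cv2.imwrite("pics/w7.png",cv2.resize(im[100:300,200:440],None,fx=3,fy=3))
E
```

```text
t 12.15 pos [504.3 -81.3  61.4] yaw of tool y 0.0134 tool x [ 0.002  0.001 -1.   ] F [-9.91  0.57  7.43] gap 20.4
```

View pics/w7.png

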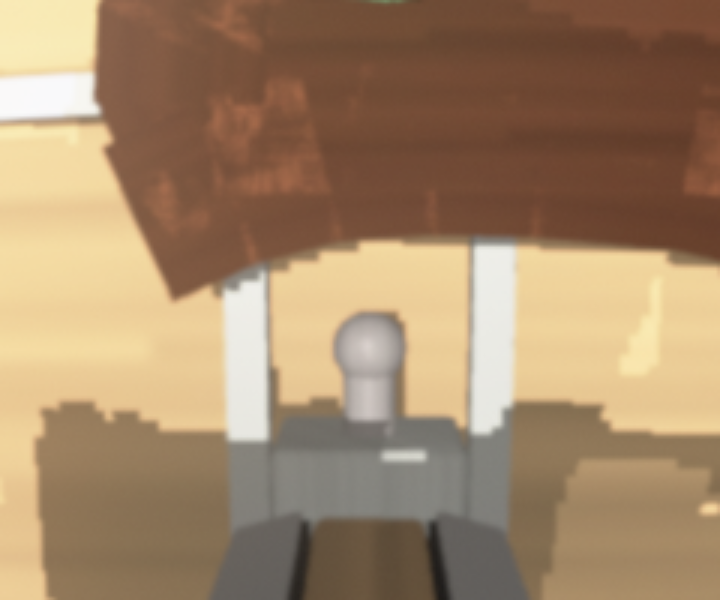

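In the crop the nose tip is at (370,312) and the slab edge at (370,240), so about 13 mm remain.

Call:
play_rows:
  motion: [0,0,0.003,0,0.003,0,1,0,0,0.003,0,0.003,0,1,0,0,0.003,0,0.002,0,1]

```text
clock: 12.5
eef_pos: [510.0, -81.3, 61.4]
eef_rot: [1.854, 1.566, 0.297]
wrist_force: [-9.1, 0.1, 8.8]
finger_gap: 19.7
```

Call:
play_rows:
  motion: [0,0,0.003,0,0.0015,0,1,0,0,0,0,0.0015,0,1]

```text
clock: 12.7
eef_pos: [511.2, -81.3, 61.4]
eef_rot: [2.146, 1.568, 0.589]
wrist_force: [-9.2, 0.4, 6.1]
finger_gap: 19.7
```

Call:
play_rows:
  motion: [0,0,0.003,0,0.0015,0,1,0,0,0,0,0.0015,0,1]

```text
clock: 12.9
eef_pos: [512.5, -81.2, 61.4]
eef_rot: [2.808, 1.569, 1.251]
wrist_force: [-8.8, 0.3, 6.7]
finger_gap: 19.7
```

Call:
play_rows:
  motion: [0,0,0,0,0.0015,0,1,0,0,0,0,0.0015,0,1]

```text
clock: 13.1
eef_pos: [513.8, -81.2, 61.4]
eef_rot: [-2.016, 1.566, 2.711]
wrist_force: [-9.4, 0.2, 5.7]
finger_gap: 19.9
```

Call:
play_rows:
  motion: [0,0,0,0,0.0015,0,1,0,0,0,0,0.0015,0,1]

```text
clock: 13.3
eef_pos: [515.2, -81.2, 61.3]
eef_rot: [-1.81, 1.562, 2.917]
wrist_force: [-8.9, -0.5, 6.7]
finger_gap: 19.5
```

Call:
play_rows:
  motion: [0,0,0.003,0,0.0015,0,1,0,0,0,0,0.0015,0,1]

```text
clock: 13.5
eef_pos: [516.6, -81.2, 61.3]
eef_rot: [-1.794, 1.561, 2.933]
wrist_force: [-9.4, 0.5, 6.7]
finger_gap: 19.7
```

Call:
play_rows:
  motion: [0,0,0,0,0.0015,0,1,0,0,0,0,0.0015,0,1]

```text
clock: 13.7
eef_pos: [517.9, -81.1, 61.3]
eef_rot: [-1.737, 1.556, 2.99]
wrist_force: [-8.9, 0.2, 6.5]
finger_gap: 20.1
```

```bash
python3 st.py
python3 - <<'E'
from h import *
im,d=camera("wrist"); cv2.imwrite("pics/w8.png",cv2.resize(im[100:300,200:440],None,fx=3,fy=3))
E
```

```text
t 13.7 pos [517.9 -81.1  61.3] yaw of tool y 0.0149 tool x [-0.015  0.002 -1.   ] F [-8.9   0.22  6.49] gap 20.1
```

View pics/w8.png

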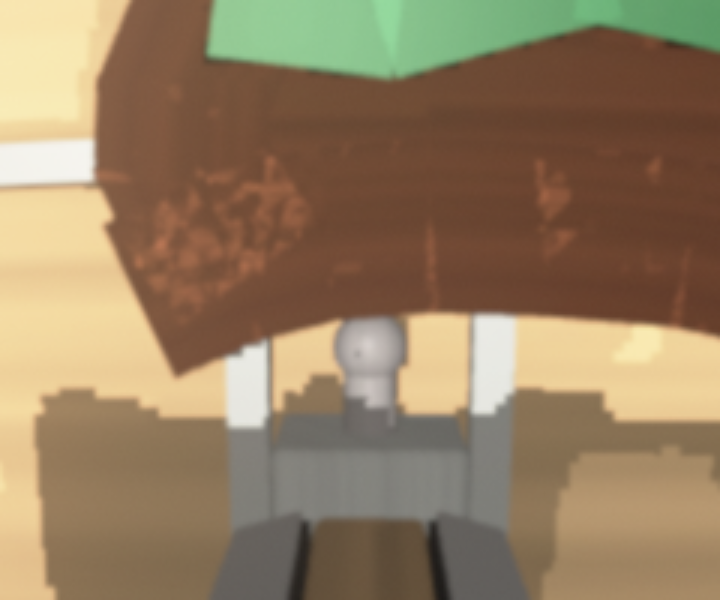

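The ball top at (370,315) is just at the slab edge, but the force has not risen yet.

Call:
play_rows:
  motion: [0,0,0.005,0,0.0015,0,1,0,0,0,0,0.0015,0,1]

```text
clock: 13.95
eef_pos: [519.2, -81.1, 61.3]
eef_rot: [-1.749, 1.556, 2.978]
wrist_force: [-11.5, -0.2, 7.9]
finger_gap: 19.9
```

Call:
play_rows:
  motion: [0,0,0.003,0,0.0015,0,1,0,0,0,0,0.0015,0,1]

```text
clock: 14.15
eef_pos: [520.0, -81.1, 61.2]
eef_rot: [-1.735, 1.553, 2.993]
wrist_force: [-11.3, 0.7, 8.2]
finger_gap: 19.9
```

Call:
play_rows:
  motion: [0,0,0.003,0,0.0015,0,1,0,0,0,0,0.002,0,1]

```text
clock: 14.35
eef_pos: [521.0, -81.1, 61.2]
eef_rot: [-1.719, 1.549, 3.009]
wrist_force: [-12.8, -0.4, 9.6]
finger_gap: 20.1
```

Call:
play_rows:
  motion: [0,0,0.003,0,0.002,0,1]

```text
clock: 14.45
eef_pos: [521.8, -81.1, 61.2]
eef_rot: [-1.722, 1.549, 3.006]
wrist_force: [-13.6, 0.1, 10.4]
finger_gap: 19.7
```

Call:
play_rows:
  motion: [0,0,0,0,0.0015,0,1,0,0,0,0,0.001,0,-0.2,0,0,0,0,0,0,-0.2,0,0,0,0,0,0,-0.2,0,0,0,0,0,0,-0.2]

```text
clock: 14.95
eef_pos: [523.2, -81.1, 61.0]
eef_rot: [-1.704, 1.546, 3.024]
wrist_force: [-1.0, -0.5, -0.1]
finger_gap: 48.2
```

```bash
python3 st.py 466 -82 120
python3 - <<'E'
from h import *
im,d=camera("wrist"); cv2.imwrite("pics/w9.png",cv2.resize(im[80:350,200:520],None,fx=2.4,fy=2.2))
E
```

```text
t 14.95 pos [523.2 -81.1  61. ] yaw of tool y 0.016 tool x [-0.025  0.003 -1.   ] F [-0.99 -0.54 -0.09] gap 48.2
tool shift needed mm [-57.5 -58.7  -0.2]
```

View pics/w9.png

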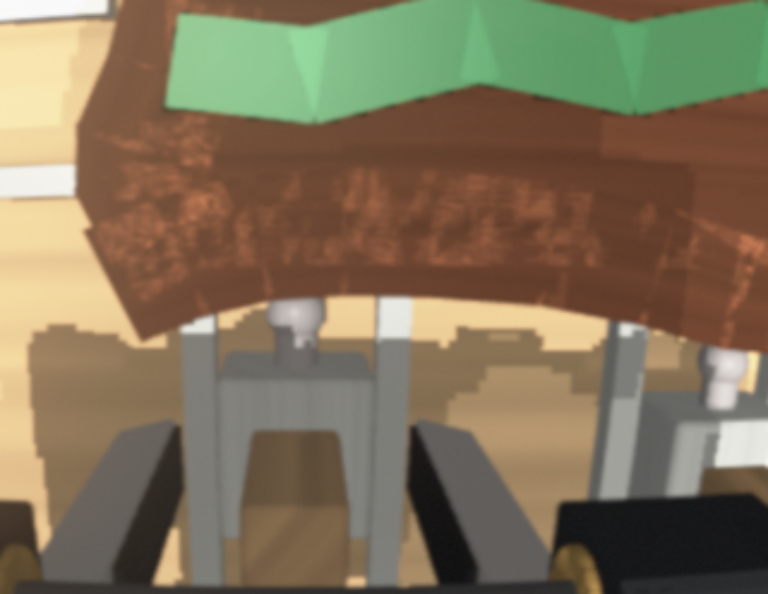

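Stop_b's stem has shortened too and it stays pressed. Now I'll lift, turn 90° and go to stop_c.

Call:
play_rows:
  motion: [0,0,0.025,-0.03,0,0,-0.2,0,0,0,-0.03,0,0,-0.2,0,0,0,-0.02,0,0,-0.2,0,0,0,0,0,0,-0.4,-0.142,0,0,0,0,0,-0.4,-0.142,0,0,0,0,0,-0.4,-0.142,0,0,0,0,0,-0.4,-0.142,0,0,0,0,0,-0.4,-0.142,0,0,0,0,0,-0.4,-0.142,0,0,0,0,0,-0.4,-0.142,0,0,0,0,0,-0.4,-0.142,0,0,0,0,0,-0.4,-0.142,0,0,0,0,0,-0.4,-0.142,0,0,0,0,0,-0.4,-0.142,0,0,0,0,0,-0.4,0,0,0,0,0,0,-0.4]

```text
clock: 16.6
eef_pos: [520.0, -80.3, 129.2]
eef_rot: [2.59, 1.556, 2.661]
wrist_force: [0.5, -0.9, -0.3]
finger_gap: 65.8
```

```bash
python3 st.py 611.5 54 125
python3 - <<'E'
from h import *
R=rot(read_state()); Rt=Ro.from_euler('z',0.012).as_matrix()@np.array([[0,0,1],[0,1,0],[-1,0,0]])
print("det",np.linalg.det(Rt),Ro.from_matrix(R.T@Rt).as_rotvec())
E
```

```text
t 16.6 pos [520.  -80.3 129.2] yaw of tool y 1.6414 tool x [-0.013  0.007 -1.   ] F [ 0.52 -0.86 -0.33] gap 65.8
tool shift needed mm [  3.9 127.5 100.8]
det 1.0000000000000002 [ 0.0586161  -0.01271751 -0.007321  ]
```

Call:
play_rows:
  motion: [0.058,-0.013,-0.007,0,0,0,-0.4,0,0,0,0,0.033,0.023,-0.4,0,0,0,0,0.033,0.023,-0.4,0,0,0,0,0.033,0.023,-0.4,0,0,0,0,0.03,0.022,-0.4,0,0,0,0,0,0,-0.4,0,0,0,0,0,0,-0.4]

```text
clock: 17.3
eef_pos: [612.6, 53.1, 122.7]
eef_rot: [3.103, 1.566, 3.079]
wrist_force: [-0.2, 0.8, 0.5]
finger_gap: 66.2
```

```bash
cat >> st.py <<'E'
if len(sys.argv)>4:
    Rt=Ro.from_euler('z',float(sys.argv[4])).as_matrix()@np.array([[0,0,1],[0,1,0],[-1,0,0]])
    print("rotvec",np.round(Ro.from_matrix(R.T@Rt).as_rotvec(),4))
E
python3 st.py 611.5 54 58 0.012
python3 - <<'E'
from h import *
im,d=camera("wrist"); cv2.imwrite("pics/w10.png",im)
E
```

```text
t 17.3 pos [612.6  53.1 122.7] yaw of tool y 1.546 tool x [-0.005  0.    -1.   ] F [-0.2   0.79  0.47] gap 66.2
tool shift needed mm [64.7  0.9 -0.7]
rotvec [-0.0368 -0.0051 -0.0003]
```

View pics/w10.png

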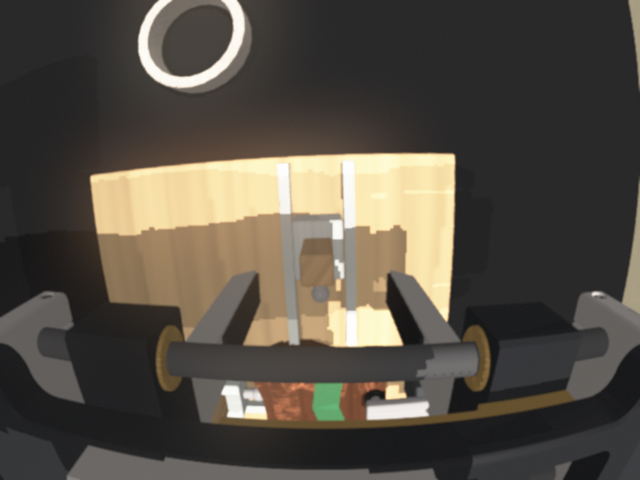

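Stop_c's post at (317,260) is between the fingers, slightly left of centre. Descending.

Call:
play_rows:
  motion: [-0.037,-0.005,0,0.022,0.001,-0.001,-0.4,0,0,0,0.022,0,-0.001,-0.4,0,0,0,0.015,0,0,-0.4,0,0,0,0,0,0,-0.4,0,0,0,0,0,0,-0.4]

```text
clock: 17.85
eef_pos: [608.6, 49.3, 62.4]
eef_rot: [0.21, 1.57, 0.21]
wrist_force: [0.5, 0.3, -0.5]
finger_gap: 65.7
```

```bash
python3 st.py 611 54 59 0.012
python3 - <<'E'
from h import *
im,d=camera("wrist"); cv2.imwrite("pics/w11.png",cv2.resize(im[100:,100:540],None,fx=1.5,fy=1.5))
E
```

```text
t 17.85 pos [608.6  49.3  62.4] yaw of tool y 1.5712 tool x [ 0.001  0.    -1.   ] F [ 0.49  0.3  -0.49] gap 65.7
tool shift needed mm [3.4 4.7 2.4]
rotvec [-0.0116  0.0005 -0.0001]
```

View pics/w11.png

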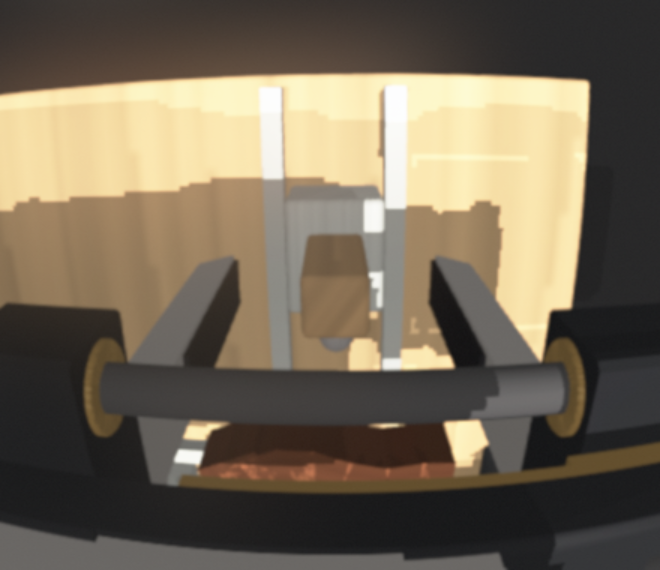

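Post centred between the fingers at (335,285). Closing.

Call:
play_rows:
  motion: [-0.012,0,0,0.003,0.004,0,-0.2,0,0,0,0,0,0,1,0,0,0,0,0,0,1,0,0,0,0,0,0,1,0,0,0,0,0,0,1,0,0,0,0,0,0,1,0,0,0,0,0,0,1,0,0,0,0,0,0,1]
  newtons: 25

```text
clock: 18.7
eef_pos: [608.9, 53.3, 62.1]
eef_rot: [0.043, 1.568, 0.055]
wrist_force: [2.8, -0.3, 0.0]
finger_gap: 20.1
```

```bash
python3 st.py 611 54 59 0.012
python3 - <<'E'
from h import *
im,d,W=cloud("scene"); cv2.imwrite("pics/s2.png",cv2.resize(im[140:320,120:380],None,fx=3,fy=3))
E
```

```text
t 18.7 pos [608.9  53.3  62.1] yaw of tool y 1.5831 tool x [ 0.002  0.    -1.   ] F [ 2.75 -0.25  0.01] gap 20.1
tool shift needed mm [3.1 0.6 2.1]
rotvec [ 0.0003  0.0025 -0.0001]
```

View pics/s2.png

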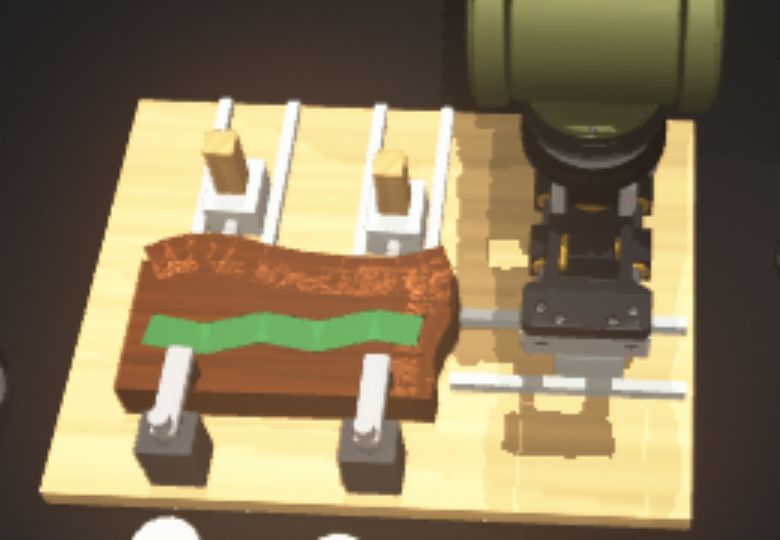

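The near stops are both seated. Now sliding stop_c along −tool y, with about 45 mm to travel.

Call:
play_rows:
  motion: [0,0,-0.003,0,-0.004,0,1,0,0,-0.003,0,-0.004,0,1,0,0,-0.003,0,-0.004,0,1,0,0,-0.003,0,-0.004,0,1,0,0,-0.003,0,-0.004,0,1,0,0,-0.003,0,-0.004,0,1,0,0,-0.003,0,-0.004,0,1,0,0,-0.003,0,-0.004,0,1]

```text
clock: 19.55
eef_pos: [609.2, 31.0, 62.1]
eef_rot: [-1.224, 1.562, -1.21]
wrist_force: [-1.2, 9.7, 1.3]
finger_gap: 19.8
```

```bash
python3 st.py 611 54 59 0.012
```

```text
t 19.55 pos [609.2  31.   62.1] yaw of tool y 1.5849 tool x [ 0.003 -0.008 -1.   ] F [-1.16  9.75  1.28] gap 19.8
tool shift needed mm [ 2.9 23.   2.1]
rotvec [0.0021 0.003  0.0082]
```

Call:
play_rows:
  motion: [0,0,0.003,0,-0.004,0,1,0,0,0.003,0,-0.004,0,1,0,0,0,0,-0.003,0,1,0,0,0,0,-0.003,0,1]

```text
clock: 19.95
eef_pos: [609.3, 21.5, 62.0]
eef_rot: [1.011, 1.565, 1.027]
wrist_force: [-2.0, 9.5, 1.8]
finger_gap: 19.5
```

```bash
python3 st.py 611 54 59 0.012
python3 - <<'E'
from h import *
im,d=camera("top"); cv2.imwrite("pics/t2.png",cv2.resize(im[170:330,270:470],None,fx=4,fy=3.7))
im,d=camera("scene"); cv2.imwrite("pics/s3.png",cv2.resize(im[180:300,220:380],None,fx=5,fy=5))
E
```

```text
t 19.95 pos [609.3  21.5  62. ] yaw of tool y 1.5866 tool x [ 0.003  0.005 -1.   ] F [-2.02  9.49  1.78] gap 19.5
tool shift needed mm [ 3.2 32.4  2.2]
rotvec [ 0.0038  0.0031 -0.0049]
```

View pics/s3.png

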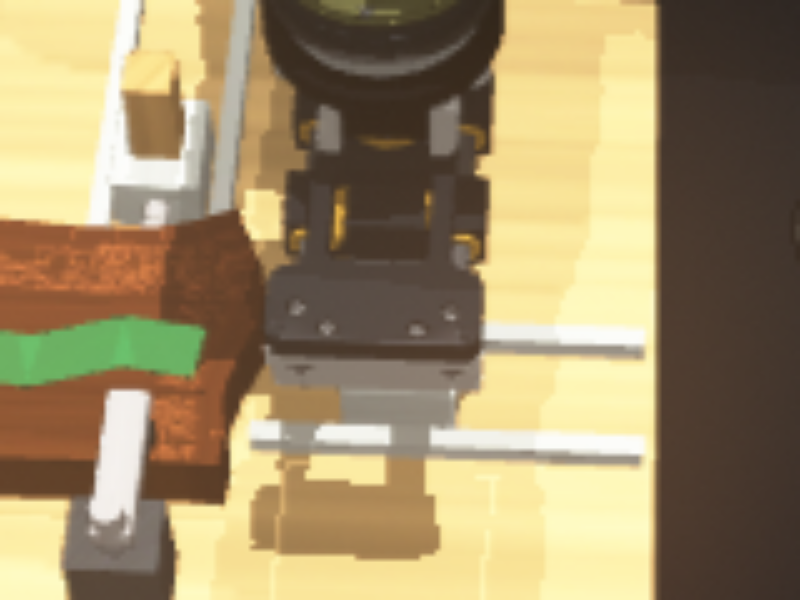

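View pics/t2.png

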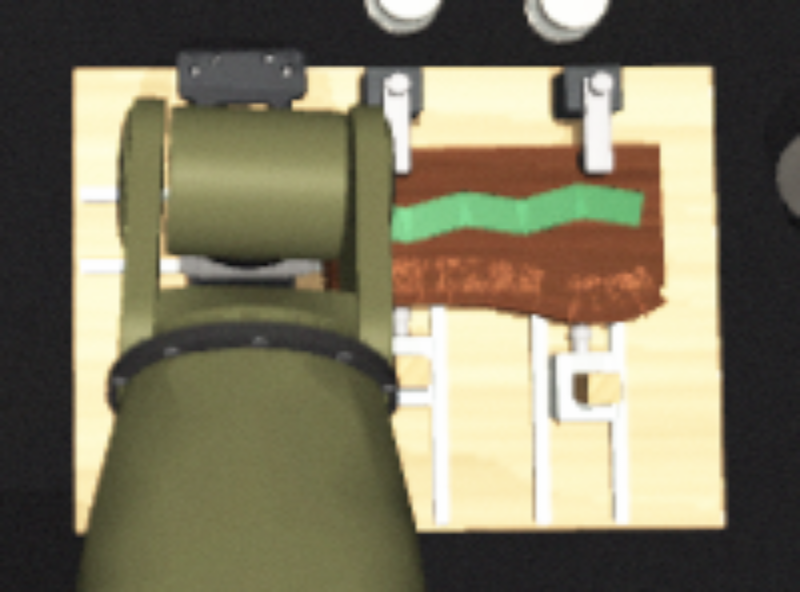

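The nose is hidden by the arm in both views, so from here I'll go by force in small steps.

Call:
play_rows:
  motion: [0.003,0,0,0,-0.003,0,1,0,0,0,0,-0.002,0,1,0,0,0,0,-0.0015,0,1]

```text
clock: 20.35
eef_pos: [609.3, 18.1, 62.0]
eef_rot: [1.248, 1.561, 1.262]
wrist_force: [-1.0, 9.6, 1.8]
finger_gap: 19.6
```

Call:
play_rows:
  motion: [0,0,0,0,-0.0015,0,1,0,0,0,0,-0.0015,0,1]

```text
clock: 20.55
eef_pos: [609.3, 17.4, 62.0]
eef_rot: [1.333, 1.558, 1.348]
wrist_force: [-0.8, 8.3, 1.9]
finger_gap: 19.7
```

Call:
play_rows:
  motion: [0,0,0,0,-0.0015,0,1,0,0,0,0,-0.0015,0,1]

```text
clock: 20.75
eef_pos: [609.3, 16.8, 62.0]
eef_rot: [1.377, 1.555, 1.392]
wrist_force: [-2.5, 8.4, 1.1]
finger_gap: 19.6
```

Call:
play_rows:
  motion: [0,0,0,0,-0.0015,0,1,0,0,0,0,-0.0015,0,1]

```text
clock: 20.95
eef_pos: [609.4, 16.1, 62.1]
eef_rot: [1.408, 1.552, 1.425]
wrist_force: [-1.4, 8.7, 1.9]
finger_gap: 19.9
```

Call:
play_rows:
  motion: [0,0,0,0,-0.0015,0,1,0,0,0,0,-0.0015,0,1]

```text
clock: 21.15
eef_pos: [609.3, 15.5, 62.0]
eef_rot: [1.434, 1.549, 1.451]
wrist_force: [-0.1, 9.2, 1.7]
finger_gap: 19.8
```

Call:
play_rows:
  motion: [0,0,-0.01,0,-0.0025,0,1,0,0,-0.006,0,-0.0025,0,1]

```text
clock: 21.35
eef_pos: [609.4, 12.9, 62.0]
eef_rot: [1.262, 1.561, 1.28]
wrist_force: [-2.0, 8.7, 2.0]
finger_gap: 20.0
```

Call:
play_rows:
  motion: [0,0,-0.005,0,-0.002,0,1,0,0,-0.003,0,-0.002,0,1]

```text
clock: 21.55
eef_pos: [609.4, 11.5, 62.0]
eef_rot: [1.06, 1.565, 1.078]
wrist_force: [-0.8, 9.1, 0.9]
finger_gap: 19.9
```

Call:
play_rows:
  motion: [0,0,-0.003,0,-0.002,0,1,0,0,-0.003,0,-0.002,0,1]

```text
clock: 21.75
eef_pos: [609.4, 10.1, 62.0]
eef_rot: [0.863, 1.566, 0.881]
wrist_force: [-0.7, 9.0, 1.8]
finger_gap: 20.0
```

Call:
play_rows:
  motion: [0,0,-0.003,0,-0.002,0,1,0,0,-0.003,0,-0.002,0,1]

```text
clock: 21.95
eef_pos: [609.4, 8.8, 62.0]
eef_rot: [0.532, 1.567, 0.55]
wrist_force: [-1.7, 9.0, 2.1]
finger_gap: 20.3
```

Call:
play_rows:
  motion: [0,0,-0.003,0,-0.002,0,1,0,0,-0.003,0,-0.002,0,1]

```text
clock: 22.15
eef_pos: [609.5, 7.4, 62.0]
eef_rot: [-0.025, 1.568, -0.007]
wrist_force: [-1.7, 10.3, 1.5]
finger_gap: 19.9
```

Call:
play_rows:
  motion: [0,0,-0.003,0,-0.002,0,1,0,0,-0.003,0,-0.002,0,1]

```text
clock: 22.35
eef_pos: [609.5, 6.3, 62.0]
eef_rot: [-0.423, 1.567, -0.405]
wrist_force: [-0.9, 10.9, 1.7]
finger_gap: 19.4
```

Call:
play_rows:
  motion: [0,0,-0.003,0,-0.002,0,1,0,0,-0.003,0,-0.002,0,1]

```text
clock: 22.55
eef_pos: [609.5, 5.7, 62.0]
eef_rot: [-0.597, 1.567, -0.579]
wrist_force: [-1.1, 11.1, 1.9]
finger_gap: 20.1
```

Contact at about y = 6.5: the push rose from 9 to 11 N and the steps got shorter. Pressing on.

Call:
play_rows:
  motion: [0,0,-0.003,0,-0.002,0,1,0,0,-0.003,0,-0.002,0,1]

```text
clock: 22.75
eef_pos: [609.5, 5.3, 62.0]
eef_rot: [-0.693, 1.567, -0.674]
wrist_force: [-1.4, 13.0, 2.1]
finger_gap: 19.7
```

Call:
play_rows:
  motion: [0,0,-0.003,0,-0.002,0,1,0,0,-0.003,0,-0.002,0,1]

```text
clock: 22.95
eef_pos: [609.5, 5.0, 62.0]
eef_rot: [-0.756, 1.567, -0.737]
wrist_force: [-1.7, 12.2, 1.6]
finger_gap: 19.7
```

Call:
play_rows:
  motion: [0,0,0,0,-0.003,0,1]

```text
clock: 23.05
eef_pos: [609.5, 4.0, 62.0]
eef_rot: [0.001, 1.568, 0.02]
wrist_force: [-1.3, 13.6, 2.8]
finger_gap: 19.8
```

Call:
play_rows:
  motion: [0,0,0,0,-0.0025,0,1]

```text
clock: 23.15
eef_pos: [609.5, 3.4, 62.0]
eef_rot: [0.769, 1.567, 0.789]
wrist_force: [-1.6, 14.6, 2.4]
finger_gap: 19.9
```

Call:
play_rows:
  motion: [0,0,0,0,-0.0025,0,1]

```text
clock: 23.25
eef_pos: [609.5, 2.9, 62.0]
eef_rot: [1.101, 1.564, 1.121]
wrist_force: [-1.5, 15.7, 1.8]
finger_gap: 19.9
```

Call:
play_rows:
  motion: [0,0,0,0,0,0,-0.2,0,0,0,0,0,0,-0.2,0,0,0,0,0,0,-0.2,0,0,0,0,0,0,-0.2]

```text
clock: 23.65
eef_pos: [610.2, 2.9, 62.0]
eef_rot: [0.865, 1.563, 0.886]
wrist_force: [0.7, 0.1, -0.1]
finger_gap: 48.4
```

```bash
python3 st.py 611 54 59 0.012
```

```text
t 23.65 pos [610.2   2.9  62. ] yaw of tool y 1.5912 tool x [ 0.005  0.006 -1.   ] F [ 0.71  0.06 -0.11] gap 48.4
tool shift needed mm [ 3.3 51.1  1.9]
rotvec [ 0.0083  0.0047 -0.0056]
```

Released. Lifting straight up and backing off to check.

Call:
play_rows:
  motion: [0,0,0,-0.025,0,0,-0.2,0,0,0,-0.03,0,0,-0.2,0,0,0,-0.03,0,0,-0.2,0,0,0,-0.03,0,0,-0.2,0,0,0,-0.03,0,0,-0.2,0,0,0,0,0.04,0,-0.2,0,0,0,0,0.045,0,-0.2,0,0,0,0,0.045,0,-0.2,0,0,0,0,0.045,0,-0.2,0,0,0,0,0.045,0,-0.2,0,0,0,0,0.045,0,-0.2,0,0,0,0,0.045,0,-0.2,0,0,0,0,0,0,-0.2]

```text
clock: 24.95
eef_pos: [604.3, 320.0, 214.9]
eef_rot: [0.533, 1.562, 0.546]
wrist_force: [-0.3, -0.1, -0.4]
finger_gap: 56.7
```

```bash
python3 st.py
python3 - <<'E'
from h import *
for n in ["top","scene"]:
    im,d,W=cloud(n)
    if n=="scene": cv2.imwrite("pics/s4.png",cv2.resize(im[160:310,150:340],None,fx=4,fy=4))
    else: cv2.imwrite("pics/t4.png",cv2.resize(im[180:320,285:455],None,fx=4.5,fy=4.2))
    T=np.array(camera_params(n)["T"])
    for nm,c in [("a",(509,-190)),("b",(521,-81)),("c",(611,3))]:
        m=(abs(W[...,0]-c[0])<25)&(abs(W[...,1]-c[1])<25)&(W[...,2]>84)&(W[...,2]<105)
        q=W[m]; print(n,nm,len(q),np.round(q.mean(0),1) if len(q) else "")
    for t in ["jar1","cup","tape"]:
        print(n,t,[(round(float(r["conf"]),2),np.round(T[:3,:3]@np.array(r["at"])+T[:3,3],0).tolist()) for r in place_of(n,t)])
E
```

```text
t 24.95 pos [604.3 320.  214.9] yaw of tool y 1.5835 tool x [ 0.008  0.005 -1.   ] F [-0.26 -0.08 -0.41] gap 56.7
top a 79 [ 509.4 -187.3   94. ]
top b 73 [519.3 -78.6  94.3]
top c 81 [611.9   6.5  94.6]
top jar1 [(0.72, [767.0, -84.0, -2.0]), (0.59, [767.0, -190.0, -1.0])]
top cup [(0.87, [649.0, -356.0, 2.0])]
top tape [(0.86, [516.0, 224.0, -2.0])]
scene a 127 [ 509.6 -191.3   93.1]
scene b 122 [519.7 -82.   93.2]
scene c 138 [612.6   3.1  93.2]
scene jar1 [(0.94, [770.0, -190.0, 2.0]), (0.68, [770.0, -85.0, 0.0])]
scene cup [(0.68, [648.0, -358.0, -0.0]), (0.33, [769.0, -195.0, 4.0]), (0.15, [553.0, -193.0, 33.0])]
scene tape [(0.76, [516.0, 221.0, 0.0]), (0.46, [771.0, -83.0, 1.0])]
```

View pics/s4.png

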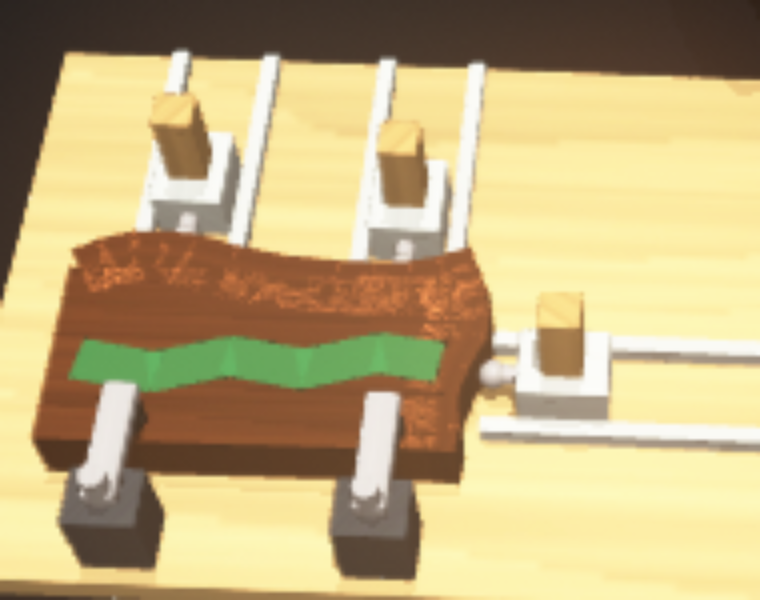

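View pics/t4.png

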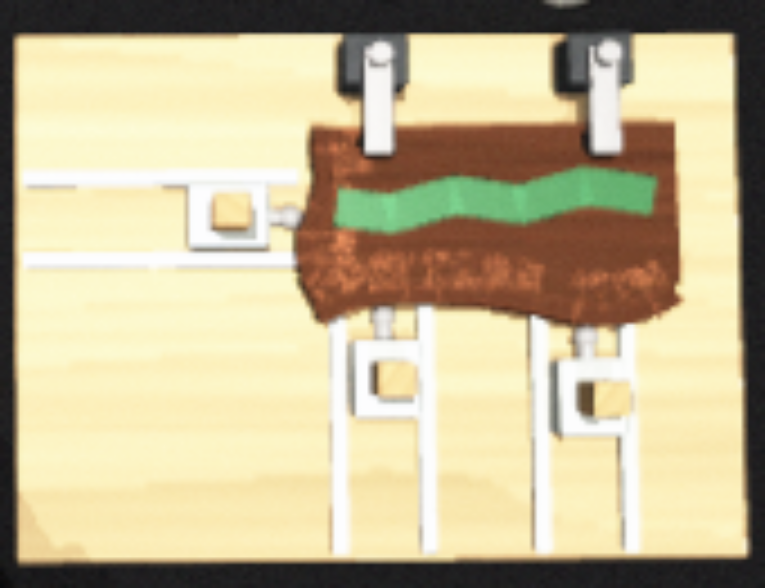

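All three stops are seated and the pots, cup and tape haven't moved. Stop_c read a little stiffer at about 6 N, so I'll check its nose from directly above with the wrist camera while there is time.

Call:
play_rows:
  motion: [0,0,0,0,-0.045,0,-0.2,0,0,0,0,-0.045,0,-0.2,0,0,0,0,-0.045,0,-0.2,0,0,0,0,-0.045,0,-0.2,0,0,0,0,-0.045,0,-0.2,0,0,0,0,-0.045,0,-0.2,0,0,0,0,-0.045,0,-0.2,0,0,0,0.02,-0.03,0,-0.2,0,0,0,0.03,0,0,-0.2,0,0,0,0.02,0,0,-0.2,0,0,0,0,0,0,-0.2,0,0,0,0,0,0,-0.2]

```text
clock: 26.55
eef_pos: [606.8, -52.6, 145.9]
eef_rot: [0.209, 1.555, 0.205]
wrist_force: [-0.0, -0.1, 0.4]
finger_gap: 56.4
```

```bash
python3 st.py 611 -45 125 0.012
python3 - <<'E'
from h import *
p=camera_params("wrist"); im,d=camera("wrist"); cv2.imwrite("pics/w12.png",im); np.savez("w12.npz",im=im,d=d,T=p["T"],k=[p["fx"],p["fy"],p["cx"],p["cy"]])
E
```

```text
t 26.55 pos [606.8 -52.6 145.9] yaw of tool y 1.5671 tool x [ 0.015  0.003 -1.   ] F [-0.04 -0.09  0.35] gap 56.4
tool shift needed mm [21.   7.6  3.9]
rotvec [-0.0157  0.0153 -0.0031]
```

View pics/w12.png

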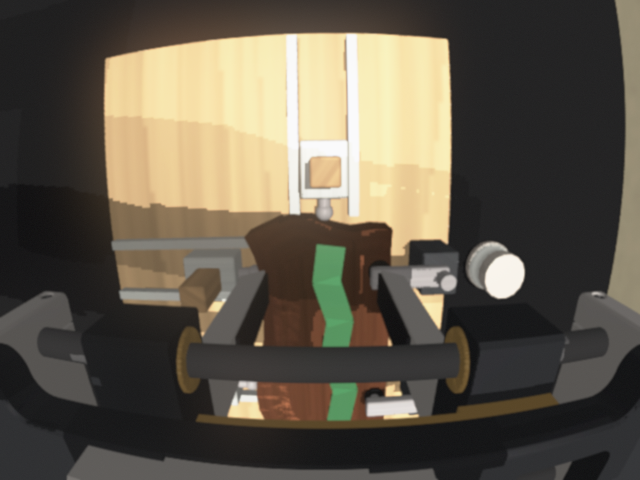

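Run:
```python
import numpy as np,cv2
z=np.load("w12.npz");im=z["im"];T=z["T"];fx,fy,cx,cy=z["k"]
cv2.imwrite("pics/w12z.png",cv2.resize(im[185:225,295:355],None,fx=13,fy=13,interpolation=cv2.INTER_NEAREST))
def ray(u,v):
    a,b=(u-cx)/fx,(v-cy)/fy; r=np.hypot(a,b); d=np.array([a/r*np.sin(r),b/r*np.sin(r),np.cos(r)]); return T[:3,:3]@d
def at(u,v,h):
    d=ray(u,v); s=(h-T[2,3])/d[2]; return T[:3,3]+s*d
for v in range(190,224,1):
    print(v,im[v,324].tolist(),im[v,312].tolist(),round(at(324,v,48)[1],1),round(at(324,v,34)[1],1), round(at(324,v,95)[1],1))
```

```text
190 [232, 238, 239] [232, 238, 239] -11.6 -12.9 -7.2
191 [237, 242, 243] [237, 242, 242] -12.3 -13.7 -7.8
192 [237, 242, 242] [236, 242, 242] -13.1 -14.5 -8.4
193 [236, 242, 242] [236, 241, 242] -13.8 -15.3 -9.0
194 [236, 241, 242] [235, 241, 242] -14.6 -16.1 -9.7
195 [235, 240, 241] [235, 241, 241] -15.3 -16.8 -10.3
196 [228, 234, 235] [230, 235, 236] -16.1 -17.6 -10.9
197 [206, 217, 219] [204, 215, 218] -16.9 -18.4 -11.6
198 [182, 189, 194] [160, 182, 198] -17.6 -19.2 -12.2
199 [184, 190, 198] [148, 190, 222] -18.4 -20.0 -12.8
200 [194, 200, 208] [156, 209, 238] -19.1 -20.8 -13.4
201 [198, 203, 212] [161, 216, 241] -19.9 -21.6 -14.1
202 [198, 203, 212] [161, 216, 241] -20.6 -22.4 -14.7
203 [198, 203, 213] [161, 216, 241] -21.4 -23.2 -15.3
204 [198, 203, 212] [160, 216, 241] -22.2 -24.0 -16.0
205 [196, 201, 209] [160, 215, 241] -22.9 -24.8 -16.6
206 [188, 193, 202] [161, 216, 241] -23.7 -25.6 -17.2
207 [179, 184, 192] [158, 214, 240] -24.4 -26.4 -17.8
208 [180, 185, 193] [160, 215, 241] -25.2 -27.2 -18.5
209 [188, 193, 201] [160, 215, 241] -26.0 -28.0 -19.1
210 [196, 201, 209] [160, 214, 241] -26.7 -28.8 -19.7
211 [199, 205, 213] [151, 203, 235] -27.5 -29.6 -20.4
212 [198, 204, 212] [126, 169, 205] -28.2 -30.4 -21.0
213 [195, 200, 208] [89, 117, 143] -29.0 -31.2 -21.6
214 [188, 194, 201] [61, 78, 96] -29.8 -32.0 -22.3
215 [182, 187, 194] [54, 67, 82] -30.5 -32.8 -22.9
216 [175, 180, 187] [53, 65, 80] -31.3 -33.6 -23.6
217 [166, 171, 178] [53, 65, 81] -32.1 -34.4 -24.2
218 [154, 159, 165] [53, 67, 85] -32.8 -35.2 -24.8
219 [133, 139, 146] [55, 70, 91] -33.6 -36.0 -25.5
220 [101, 107, 116] [53, 68, 88] -34.4 -36.8 -26.1
221 [67, 77, 88] [53, 67, 84] -35.1 -37.7 -26.7
222 [51, 63, 78] [50, 64, 81] -35.9 -38.5 -27.4
223 [50, 64, 85] [50, 63, 80] -36.7 -39.3 -28.0
```

View pics/w12z.png

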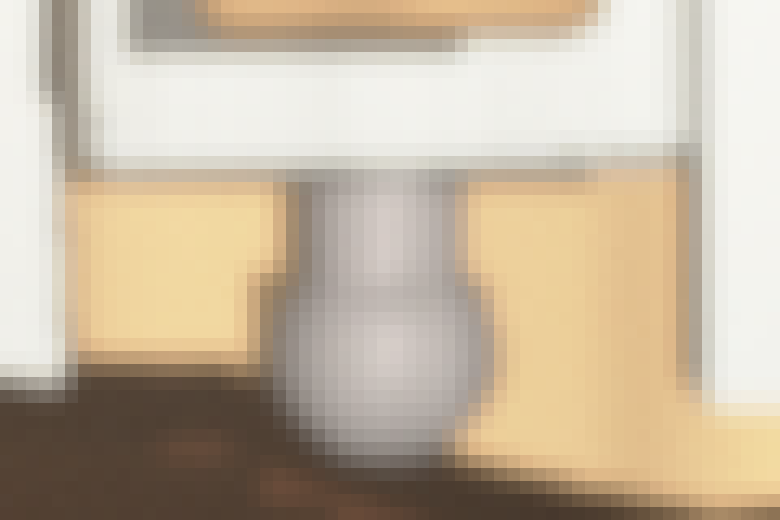

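Close up, stop_c's block face is at row 197.5 and its ball centre at about row 212.7. That makes the nose pressed in about 2–3 mm, mid-range and not bottomed. The gripper is clear, at tip height 146 mm, so I'm handing in.

```bash
python3 -c "
from cell import *
print(sign_off()); print(read_state()['clock'])"
```

```text
the job is handed in; nothing more can be done
None
the job is handed in; nothing more can be done
```

I slid stop_a, then stop_b, then stop_c up to the slab by their posts, let go of each one, and handed the job in at about 26.6 s of the 72 s allowed. No verdict came back.

| Stop | Push when let go (N) | Free-sliding push (N) | Estimated nose force (N) | Estimated press-in (mm) |
|---|---|---|---|---|
| stop_a | 14.1 | 9.2 | 4.9 | 3 |
| stop_b | 13.6, then one last small push | 9.1 | 4.5 to 5 | 2.5 to 3 |
| stop_c | 15.7 (14.6 one step before) | 9.0 | 5.5 to 6.5 | 3.5 to 4.5 |

- **Noses:** For stop_a and stop_b, the wrist pictures taken after letting go showed visibly shorter noses than at first contact.
- **Disagreement on stop_c:** A close-up from above after release put its nose at only about 2 to 3 mm in (4 to 5 N). That is less than the force reading suggests, but both lie within 2.8 to 7.4 N.
- **Small slip:** From start to end, the camera showed each post moving about 1 mm less than the gripper did. This could be slip or give in the grip, or a little spring-back on release; even with that much lost, every stop should still be in range.
- **Surroundings:** The pots and cup were found within about 3 mm of their starting places. One scene-camera reading put the tape 7 mm off, but the top camera had it unmoved. The gripper was open and clear of everything at hand-in.

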